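# Line up the plunger cutters on the carrying board

### The job

Put the four white plunger cutters away on the carrying board: stand one upright on the middle of each cork rest, in order of the size of their discs, the largest on the rest next to the steel handle and the smallest at the far end. Let go of them all and leave them standing still.

Things in the scene. Friction and masses are not known exactly. Their poses are not given: they have to be found in the camera images.
- cutter_44: White plastic plunger cutter for sugar flowers, standing upright: round scalloped disc 88 mm across (the largest of the four) and 12 mm thick, a slim 16 mm stem above it, and on top a round grip cap 24 mm across from 46 to 70 mm above the underside. All four are 70 mm tall and alike but for the disc. Loose, 70 g or so. Origin: centre of the underside, z up the stem.
- cutter_36: White plastic plunger cutter for sugar flowers, standing upright: round scalloped disc 72 mm across (the second largest of the four) and 12 mm thick, a slim 16 mm stem above it, and on top a round grip cap 24 mm across from 46 to 70 mm above the underside. All four are 70 mm tall and alike but for the disc. Loose, 55 g or so. Origin: centre of the underside, z up the stem.
- cutter_28: White plastic plunger cutter for sugar flowers, standing upright: round scalloped disc 56 mm across (the second smallest of the four) and 12 mm thick, a slim 16 mm stem above it, and on top a round grip cap 24 mm across from 46 to 70 mm above the underside. All four are 70 mm tall and alike but for the disc. Loose, 40 g or so. Origin: centre of the underside, z up the stem.
- cutter_20: White plastic plunger cutter for sugar flowers, standing upright: round scalloped disc 40 mm across (the smallest of the four) and 12 mm thick, a slim 16 mm stem above it, and on top a round grip cap 24 mm across from 46 to 70 mm above the underside. All four are 70 mm tall and alike but for the disc. Loose, 30 g or so. Origin: centre of the underside, z up the stem.
- rest_a: Round cork rest, 64 mm across, one of four alike in a straight row, 96 mm apart, on a white plastic board (90 x 470 x 12 mm, fixed). At one end of the row, at its robot's-left (+y) end. Origin: centre of its underside, on the board's top 12 mm above the table; its top face is 3 mm higher (15 mm above the table). z up, x across the row, y along it.
- rest_b: Round cork rest, 64 mm across, one of four alike in a straight row, 96 mm apart, on a white plastic board (90 x 470 x 12 mm, fixed). Second from the robot's left. Origin: centre of its underside, on the board's top 12 mm above the table; its top face is 3 mm higher (15 mm above the table). z up, x across the row, y along it.
- rest_c: Round cork rest, 64 mm across, one of four alike in a straight row, 96 mm apart, on a white plastic board (90 x 470 x 12 mm, fixed). Third from the robot's left. Origin: centre of its underside, on the board's top 12 mm above the table; its top face is 3 mm higher (15 mm above the table). z up, x across the row, y along it.
- rest_d: Round cork rest, 64 mm across, one of four alike in a straight row, 96 mm apart, on a white plastic board (90 x 470 x 12 mm, fixed). At the robot's-right (-y) end of the row. Origin: centre of its underside, on the board's top 12 mm above the table; its top face is 3 mm higher (15 mm above the table). z up, x across the row, y along it.
- handle: The carrying handle: a dark steel bow across one end of the white board, 78 mm wide and 35 mm high, 10 mm rod, fixed; it stands in line with the four rests, 78 mm beyond the end rest. It may be at either end of the board; the other end has only a low white strip (6 mm). Origin: centre of its foot, on the board's top.
Mind the look-alikes: they are no part of the job. Leave any orange or turquoise look-alike of the cutter_36 alone. Leave any yellow look-alike of the cutter_44 alone.

How it is judged:
At the end, for the whole second after the job is handed in: All four cutters stand upright (within 0.1 rad) on the cork rests, each within 12 mm of the middle of its rest, in falling order of disc size from the handle's end: 88 mm next to the handle, then 72, 56 and 40 mm; all are at rest (((horizontal distance between handle and rest_a below 0.12 m and horizontal distance between cutter_44 and rest_a below 0.012 m and horizontal distance between cutter_36 and rest_b below 0.012 m and horizontal distance between cutter_28 and rest_c below 0.012 m and horizontal distance between cutter_20 and rest_d below 0.012 m) or (horizontal distance between handle and rest_d below 0.12 m and horizontal distance between cutter_44 and rest_d below 0.012 m and horizontal distance between cutter_36 and rest_c below 0.012 m and horizontal distance between cutter_28 and rest_b below 0.012 m and horizontal distance between cutter_20 and rest_a below 0.012 m)) and height (world z) of cutter_44 between 0.011 and 0.02 m and angle between each of cutter_44, cutter_36, cutter_28, cutter_20's own z axis and vertical below 0.1 rad and linear speed of each of cutter_44, cutter_36, cutter_28, cutter_20 below 0.02 m/s and angular speed of each of cutter_44, cutter_36, cutter_28, cutter_20 below 0.2 rad/s and height (world z) of cutter_36 between 0.011 and 0.02 m and height (world z) of cutter_28 between 0.011 and 0.02 m and height (world z) of cutter_20 between 0.011 and 0.02 m); the robot touches nothing.
It also fails if it takes over 96 s, if anything falls off the work surface, if the arm or the gripper's body presses on something with over 40 N, if the wrist force passes 120 N, or if a joint passes its speed limit or range.

### The arm

A 6-joint arm with a two-finger parallel gripper is mounted at the origin on the work surface. World frame = base frame: x ahead of the robot, y to its left, z up, the work surface at z = 0. Lengths are in m, angles in rad, forces in N, time in s.
With the tool pointing down it reaches from about 0.4 to 0.925 m from the base axis. Payload 12.5 kg.
Tool frame: the origin (TCP) lies between the finger pads; the fingertips stand 22 mm ahead of it and the grasp point (between the pads) lies 3 mm ahead of it (manip.tip_extent is the distance from the TCP to the fingertips, in m); z points along the fingers, y is the line along which they close (so a half turn about z gives the same grasp; the last joint's range is limited). The gripper opens to 95 mm and grips with 3 to 60 N. Pads are 20 mm wide; open, the fingers measure 119 mm over their backs; the gripper's body (75 mm by 180 mm) begins 59 mm behind the grasp point.
Start: joints at [1.153, 0.491, 1.559, -0, 1.092, -0.106], TCP at [0.192, 0.595, 0.237] pointing down, gripper open.
Joint ranges: [-3.1, 3.1], [-0.84, 2.19], [0.05, 2.79], [-1.13, 4.28], [0.06, 2.93], [-2.69, 2.69]. Speed limits (rad/s): [2.22, 2.22, 2.79, 3.14, 3.14, 3.14].

### API

Orientations are given as [roll, pitch, yaw] about the fixed x, y, z axes, in that order (R = Rz(yaw) Ry(pitch) Rx(roll)).
In Python, from workcell import manip gives the robot as it stands. The module is installed in compiled form; this text tells all that it offers.
- The arm moves only by the shell command python3 -m inch 'ROWS' [FORCE]. ROWS is text: rows parted by semicolons, each of 7 numbers parted by spaces: the shift along the tool's x, y, z in units of 120 mm (1.0 is 120 mm), then the turn, a rotation vector about the tool's x, y, z in units of 90 degrees (1.0 is 90 degrees), then the opening, from 0 (shut) to 1 (fully open). In form: x y z rx ry rz hand; .... A call has 1 to 12 rows; each row is the pose to reach, as a shift and turn from the pose commanded when the call began, along the tool's axes at that moment; what a row does not reach only later rows make up. A row lasts 1/12 s, in which the tool goes at most 41.7 mm and 7.16 degrees, less where a joint would pass 70% of its speed; a pose out of reach is approached as far as the arm can. A call with a number of a shift or a turn outside -1 to 1 is refused whole. A call with a gripper value outside its range is refused whole. The fingers move at their own pace and stop on an object; FORCE is the grip in N (left out, the last holds). Time passes only in rows, so rows that repeat a pose let the fingers close. It gives the time, the measured TCP pose, the force, the opening and the grip force at its end, in the units of the state.
- manip.read_state(): the state, without advancing time (a new reading comes with each control period).
- manip.read_camera(name): name is "side" or "top"; returns a dict with "pixels" (420x560x3 uint8, red, green, blue), "range_z" (420x560 float32, m along the optical axis (not along the pixel's ray), 0 where there is no reading), "fx", "fy", "cx", "cy" (pixels), "pose" (4x4, takes a point from camera to world coordinates). Camera axes: x right, y down, z forward; pixel columns grow to the right and rows downward; lengths in m; the calibration is good to about 2 mm. A picture is of the moment at which its call begins.
- manip.hand_in(): hands the job in; it is judged then, once.
The state is a dict: "t": time; "joints": joint angles; "qvel": joint speeds; "effort": joint torques, N m; "eef_pos": TCP position; "tcp_rot": TCP orientation; "ft_force": force on the tool from outside, world axes, zero at the start; "moment": the same for the moment, N m; "width": finger opening in m; "finger_force": force on a finger pad.
Only numpy, scipy, OpenCV 4.12 (cv2) and the standard library are available. Lean on these libraries where they do the work, as an engineer would, in place of code of your own. Each camera call takes 0.05 s, during which the arm holds its last target. There are 200 camera calls.

## Working session

There is one attempt and no reset: what is moved stays moved. The work goes in short steps, Python scripts to look and compute and a shell command to move; the robot and the scene stay as the last step left them, time stands still between calls to the robot, and variables do not carry over. Pictures are saved under pics/ and viewed, at most 14 in all, crops included, and the job is handed in when it is done.

```bash
mkdir -p pics; cat > h.py <<'E'
import numpy as np, cv2
from workcell import manip
def shot(n):
    c=manip.read_camera(n); np.savez(f'{n}.npz',**c); return c
def pts(c):
    z=c['range_z']; v,u=np.mgrid[:z.shape[0],:z.shape[1]]
    P=np.stack([(u-c['cx'])/c['fx']*z,(v-c['cy'])/c['fy']*z,z],-1)
    T=c['pose']; return P@T[:3,:3].T+T[:3,3]
E
python3 - <<'E'
from h import *
for n in('top','side'):
    c=shot(n); cv2.imwrite(f'pics/{n}0.png',c['pixels'][:,:,::-1]); print(n,c['pose'].round(3).tolist(),c['fx'])
print(manip.read_state())
E
```

```text
top [[-0.064, -0.975, 0.214, 0.167], [-0.998, 0.062, -0.013, 0.014], [-0.001, -0.215, -0.977, 1.323], [0.0, 0.0, 0.0, 1.0]] 535.4052489955009
side [[0.981, -0.133, 0.139, 0.282], [-0.192, -0.619, 0.761, -0.899], [-0.015, -0.774, -0.633, 0.803], [0.0, 0.0, 0.0, 1.0]] 519.5139163052655
{'t': 0.1, 'joints': array([ 1.15338772e+00,  4.91480507e-01,  1.55941765e+00, -2.98748495e-06,
        1.09172536e+00, -1.05599961e-01]), 'qvel': array([ 0.00198042, -0.00131805, -0.00231748,  0.0001085 , -0.0017772 ,
       -0.00013506]), 'effort': array([ 2.75680140e-03, -6.13626909e+01, -2.58606470e+01,  6.94040372e-02,
        4.70383256e-02, -5.64366985e-05]), 'eef_pos': array([0.19162961, 0.59467274, 0.23612181]), 'tcp_rot': array([-3.14056725e+00, -1.06021954e-04,  2.82978533e+00]), 'ft_force': array([-0.48876068,  0.52498073, -0.11070092]), 'moment': array([ 0.02798189, -0.01986308, -0.05436463]), 'finger_force': 0.0, 'width': 0.09492329087072227}
```

View pics/top0.png

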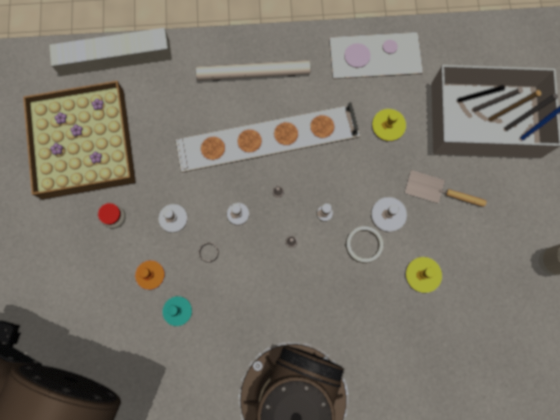

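View pics/side0.png

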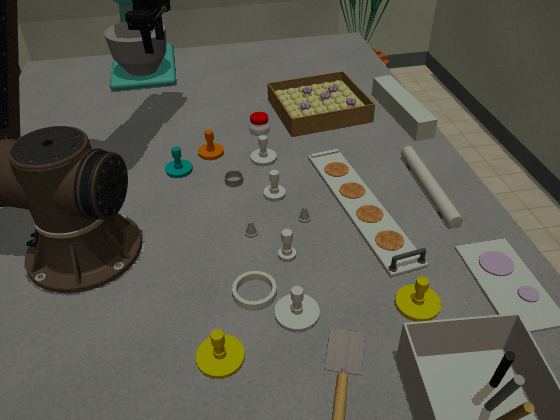

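The top view shows the handle at the robot's right end (352,118), so rest_d is next to it. 
Candidates:
- White cutters: (389,213), (173,217), (238,212) and (325,211).
- Look-alikes: yellow (390,124) and (424,274), orange (150,274), turquoise (177,310).
- Other pale or round items: white ring (365,244), red-lidded jar (110,214), pink discs (357,55).

I choose the four white ones with stems.

```bash
cat >> h.py <<'E'
def measure(c,verbose=True):
    W=pts(c); hsv=cv2.cvtColor(c['pixels'],cv2.COLOR_RGB2HSV)
    ok=c['range_z']>0
    reach=(W[...,0]>.3)&(W[...,0]<.9)&(abs(W[...,1])<.5)
    cork=((hsv[...,0]<16)&(hsv[...,1]>110)&(hsv[...,2]>90)&reach&ok&(W[...,2]<.03)).astype(np.uint8)
    def blobs(m,amin,lab):
        n,L,st,ce=cv2.connectedComponentsWithStats(m)
        for i in range(1,n):
            if st[i,4]>=amin:
                p=W[L==i]; q=(p.min(0)+p.max(0))/2
                print(lab,ce[i].round(1),st[i,2:5],'mean',p.mean(0).round(4),'mid',q.round(4),'ext',np.ptp(p,0).round(3))
    blobs(cork,60,'cork')
    white=(hsv[...,1]<60)&(hsv[...,2]>90)&reach&ok
    blobs((white&(W[...,2]>.055)&(W[...,2]<.1)).astype(np.uint8),12,'cap')
    blobs((white&(W[...,2]>.006)&(W[...,2]<.04)).astype(np.uint8),60,'disc')
    return W
E
python3 - <<'E'
from h import *
for n in('top','side'):
    c=dict(np.load(n+'.npz')); print(n); measure(c)
a=dict(np.load('top.npz'))['pixels'][190:260,140:430,::-1]
cv2.imwrite('pics/crop.png',cv2.resize(a,None,fx=2.7,fy=2.7,interpolation=cv2.INTER_CUBIC))
E
```

```text
top
cork [321.8 126. ] [ 22  21 361] mean [ 0.6647 -0.1209  0.0159] mid [ 0.6651 -0.1203  0.0163] ext [0.057 0.056 0.017]
cork [285.6 133.2] [ 22  21 365] mean [ 0.6511 -0.0262  0.0157] mid [ 0.652  -0.0261  0.0155] ext [0.057 0.055 0.015]
cork [249.2 140.4] [ 23  21 369] mean [0.6378 0.0686 0.0154] mid [0.6395 0.0691 0.0147] ext [0.057 0.057 0.017]
cork [212.5 147.9] [ 22  21 374] mean [0.6235 0.1635 0.0158] mid [0.6243 0.1637 0.0154] ext [0.057 0.055 0.017]
cork [147.6 269.3] [ 30  20 226] mean [0.323  0.3334 0.013 ] mid [0.3238 0.3302 0.0127] ext [0.047 0.07  0.031]
cap [114.6  51.5] [ 91  20 872] mean [0.885  0.4011 0.0606] mid [0.881  0.3839 0.063 ] ext [0.038 0.232 0.016]
cap [442.5  70. ] [ 6 11 30] mean [ 0.7647 -0.4258  0.0907] mid [ 0.7606 -0.4297  0.0787] ext [0.027 0.02  0.042]
cap [442.6 101.7] [ 3  9 17] mean [ 0.6776 -0.413   0.0977] mid [ 0.6768 -0.413   0.0971] ext [0.02  0.007 0.005]
cap [444.4 137.2] [ 5 11 21] mean [ 0.5862 -0.4055  0.0977] mid [ 0.5869 -0.406   0.0963] ext [0.027 0.009 0.007]
cap [477.2 142.5] [ 9  3 12] mean [ 0.568  -0.4828  0.0969] mid [ 0.568
[... 3583 characters left out ...]
 [366.6 212.4] [ 121  127 3007] mean [ 0.644 -0.007  0.011] mid [0.6427 0.0181 0.0227] ext [0.153 0.469 0.033]
disc [274.1 191.9] [ 23  14 201] mean [0.4464 0.1027 0.0124] mid [0.4474 0.1058 0.0184] ext [0.056 0.057 0.024]
disc [506.7 282.7] [ 104   92 3019] mean [ 0.853  -0.2825  0.0084] mid [ 0.8491 -0.2822  0.011 ] ext [0.102 0.24  0.01 ]
disc [286.6 252.9] [ 18  13 142] mean [ 0.4338 -0.1149  0.0138] mid [ 0.4351 -0.1104  0.0171] ext [0.039 0.036 0.02 ]
disc [253.9 289.2] [ 45  38 585] mean [ 0.3492 -0.2047  0.0174] mid [ 0.3501 -0.2006  0.0147] ext [0.089 0.091 0.017]
disc [296.7 312.5] [  46   36 1110] mean [ 0.421  -0.2749  0.0115] mid [ 0.4221 -0.2694  0.0167] ext [0.087 0.09  0.02 ]
```

View pics/crop.png

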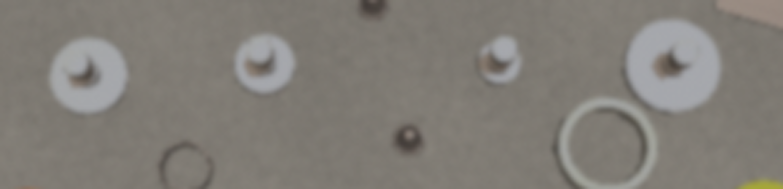

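The crop confirms four plain white stemmed cutters. Left to right at crop (88,75), (265,62), (500,60) and (673,65), their discs measure 72, 56, 40 and 88 mm. The orders are 88→d, 72→c, 56→b, 40→a. I'll start with the 72.

```bash
cat > d.py <<'E'
import sys
from h import *
from scipy.spatial.transform import Rotation as R
s=manip.read_state(); r=R.from_euler('xyz',s['tcp_rot'])
print('t',s['t'],'pos',s['eef_pos'].round(4),'rot',s['tcp_rot'].round(3),'w',round(s['width'],4),'F',round(s['finger_force'],1),s['ft_force'].round(1))
if len(sys.argv)>3: print('units',(r.inv().apply(np.array(sys.argv[1:4],float)-s['eef_pos'])/.12).round(3))
E
Z=0.5
python3 -m inch '0 0 -0.25 0 0 0 1; 0 0 -0.5 0 0 0 1'
python3 -m inch '-.95 -.64 0 0 0 0 1; -.95 -.64 0 0 0 0 1; -.95 -.64 0 0 0 0 1; -.95 -.64 0 0 0 0 1'
python3 -m inch '-.95 -.64 0 0 0 0 1; -.95 -.64 0 0 0 0 1; -.95 -.64 0 0 0 0 1; -.95 -.64 0 0 0 0 1'
python3 -m inch '-.95 -.64 0 0 0 0 .6; -.95 -.64 0 0 0 0 .6; -.95 -.64 0 0 0 0 .6; -.95 -.64 0 0 0 0 .6; -.95 -.64 0 0 0 0 .6'
python3 d.py .4465 .2695 .061; python3 d.py .6508 -.0261 .16|tail -1
```

```text
t: 0.27
eef_pos: [0.1915, 0.5943, 0.2956]
tcp_rot: [-3.137, -0.0, 2.83]
ft_force: [-1.1, 0.3, 1.0]
width: 0.0953
finger_force: 0.0
t: 0.6
eef_pos: [0.2787, 0.4834, 0.2966]
tcp_rot: [-3.141, 0.001, 2.828]
ft_force: [0.4, -0.7, 0.6]
width: 0.0951
finger_force: 0.0
t: 0.93
eef_pos: [0.3638, 0.3756, 0.2965]
tcp_rot: [-3.141, 0.0, 2.827]
ft_force: [0.2, 0.0, 0.2]
width: 0.0952
finger_force: 0.0
t: 1.35
eef_pos: [0.4481, 0.2689, 0.2963]
tcp_rot: [-3.141, -0.0, 2.826]
ft_force: [-0.2, -0.7, 0.0]
width: 0.0672
finger_force: 0.0
t 1.35 pos [0.4481 0.2689 0.2963] rot [-3.141 -0.     2.826] w 0.0672 F 0.0 [-0.2 -0.7  0. ]
units [1.400e-02 1.000e-03 1.961e+00]
units [-2.369 -1.813  1.136]
```

```bash
python3 -m inch '.01 0 .3 0 0 0 .6; .01 0 .6 0 0 0 .6; .01 0 .98 0 0 0 .6; .01 0 .98 0 0 0 .6'
python3 -m inch '0 0 .3 0 0 0 .6; 0 0 .6 0 0 0 .6; 0 0 .85 0 0 0 .6; 0 0 .97 0 0 0 .6; 0 0 .97 0 0 0 .6; 0 0 .97 0 0 0 .6'
python3 d.py .4465 .2695 .061
python3 -m inch '0 0 0 0 0 0 .3; 0 0 0 0 0 0 .1; 0 0 0 0 0 0 .1; 0 0 0 0 0 0 .1; 0 0 0 0 0 0 .1; 0 0 0 0 0 0 .1; 0 0 0 0 0 0 .1; 0 0 0 0 0 0 .1' 15
python3 -m inch '0 0 -.1 0 0 0 .1; 0 0 -.3 0 0 0 .1; 0 0 -.5 0 0 0 .1; 0 0 -.7 0 0 0 .1; 0 0 -.7 0 0 0 .1; 0 0 -.7 0 0 0 .1'
python3 d.py .6508 -.0261 .145; python3 - <<'E'
from h import *
c=shot('side'); cv2.imwrite('pics/g1.png',c['pixels'][60:260,150:450,::-1])
E
```

```text
t: 1.68
eef_pos: [0.4423, 0.2711, 0.1737]
tcp_rot: [-3.136, -0.007, 2.83]
ft_force: [-0.2, -0.5, 0.0]
width: 0.0569
finger_force: 0.0
t: 2.18
eef_pos: [0.4455, 0.272, 0.0634]
tcp_rot: [-3.142, -0.0, 2.83]
ft_force: [0.2, -0.8, 0.6]
width: 0.0572
finger_force: 0.0
t 2.1833 pos [0.4455 0.272  0.0634] rot [-3.142 -0.     2.83 ] w 0.0572 F 0.0 [ 0.2 -0.8  0.6]
units [-0.014 -0.017  0.02 ]
t: 2.85
eef_pos: [0.4455, 0.2711, 0.063]
tcp_rot: [3.141, 0.0, 2.83]
ft_force: [-1.1, 0.0, 5.7]
width: 0.0237
finger_force: 15.0
t: 3.35
eef_pos: [0.4457, 0.2712, 0.1475]
tcp_rot: [3.14, 0.002, 2.83]
ft_force: [-0.7, 0.7, -1.1]
width: 0.0236
finger_force: 15.0
t 3.35 pos [0.4457 0.2712 0.1475] rot [3.14e+00 2.00e-03 2.83e+00] w 0.0236 F 15.0 [-0.7  0.7 -1.1]
units [-2.387 -1.833  0.021]
```

View pics/g1.png

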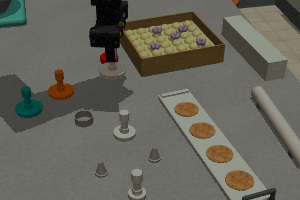

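The held cutter hangs upright and lifted at crop (112,68), so I'll carry it to rest_c.

```bash
python3 -m inch '-.2 -.15 0 0 0 0 .1; -.4 -.31 0 0 0 0 .1; -.6 -.46 0 0 0 0 .1; -.8 -.61 0 0 0 0 .1; -.8 -.61 0 0 0 0 .1'
python3 -m inch '-.2 -.15 0 0 0 0 .1; -.4 -.31 0 0 0 0 .1; -.6 -.46 0 0 0 0 .1; -.8 -.61 0 0 0 0 .1; -.8 -.61 0 0 0 0 .1'
python3 -m inch '-.2 -.15 0 0 0 0 .1; -.4 -.31 0 0 0 0 .1; -.6 -.46 0 0 0 0 .1; -.8 -.61 0 0 0 0 .1; -.8 -.61 0 0 0 0 .1; -.8 -.61 0 0 0 0 .1; -.8 -.61 0 0 0 0 .1'
python3 d.py .6508 -.0261 .079; python3 - <<'E'
from h import *
c=shot('side'); measure(c)
E
```

```text
t: 3.82
eef_pos: [0.5164, 0.1686, 0.1451]
tcp_rot: [-3.141, -0.001, 2.827]
ft_force: [-0.7, 0.7, -0.5]
width: 0.0237
finger_force: 15.0
t: 4.23
eef_pos: [0.5852, 0.0694, 0.1451]
tcp_rot: [-3.141, -0.0, 2.827]
ft_force: [0.2, -0.2, -1.2]
width: 0.0237
finger_force: 15.0
t: 4.82
eef_pos: [0.6512, -0.0255, 0.1453]
tcp_rot: [-3.141, -0.002, 2.83]
ft_force: [0.0, 0.6, -0.2]
width: 0.0237
finger_force: 15.0
t 4.8167 pos [ 0.6512 -0.0255  0.1453] rot [-3.141e+00 -2.000e-03  2.830e+00] w 0.0237 F 15.0 [ 0.   0.6 -0.2]
units [ 0.    -0.006  0.553]
cork [349.7 190. ] [ 23  15 162] mean [0.6303 0.0685 0.0141] mid [0.6298 0.0696 0.013 ] ext [0.05  0.065 0.01 ]
cork [368.7 213.4] [ 27  17 220] mean [ 0.6477 -0.0263  0.0139] mid [ 0.6501 -0.0243  0.0146] ext [0.062 0.063 0.009]
cap [411.4 111.4] [ 21  26 152] mean [0.8906 0.3313 0.0587] mid [0.8882 0.3409 0.059 ] ext [0.023 0.149 0.007]
cap [273.4 173.7] [10 10 66] mean [0.4463 0.1046 0.0665] mid [0.4473 0.1068 0.064 ] ext [0.023 0.023 0.018]
cap [373.8 188.6] [ 32  23 431] mean [ 0.6496 -0.0338  0.0925] mid [ 0.651  -0.0259  0.0898] ext [0.071 0.
[... 831 characters left out ...]
74.1 191.5] [ 23  15 223] mean [0.4464 0.1026 0.0139] mid [0.4471 0.1074 0.0232] ext [0.055 0.056 0.032]
disc [506.4 282.6] [ 104   92 3088] mean [ 0.8526 -0.282   0.0084] mid [ 0.849  -0.2814  0.0112] ext [0.102 0.241 0.01 ]
disc [286.5 252.4] [ 18  16 179] mean [ 0.4335 -0.1153  0.0157] mid [ 0.4345 -0.1088  0.023 ] ext [0.037 0.041 0.034]
disc [254.2 289.6] [ 45  39 699] mean [ 0.3495 -0.205   0.0163] mid [ 0.3498 -0.2013  0.0145] ext [0.089 0.093 0.017]
disc [296.6 312.5] [  46   37 1168] mean [ 0.4207 -0.2753  0.0119] mid [ 0.4218 -0.2704  0.0225] ext [0.087 0.087 0.032]
disc [459.4 345.8] [ 93  20 996] mean [ 0.6845 -0.4157  0.0234] mid [ 0.6833 -0.4156  0.023 ] ext [0.166 0.02  0.034]
```

The held disc is centred over rest_c at (0.651, -0.026). I'll lower it and release.

```bash
python3 -m inch '0 0 .2 0 0 0 .1; 0 0 .35 0 0 0 .1; 0 0 .45 0 0 0 .1; 0 0 .52 0 0 0 .1; 0 0 .55 0 0 0 .1; 0 0 .55 0 0 0 .1; 0 0 .55 0 0 0 .1'
python3 -m inch '0 0 0 0 0 0 .3; 0 0 0 0 0 0 .4; 0 0 0 0 0 0 .5; 0 0 0 0 0 0 .5; 0 0 0 0 0 0 .5'
python3 -m inch '0 0 -.2 0 0 0 .6; 0 0 -.5 0 0 0 .6; 0 0 -.8 0 0 0 .6; 0 0 -.8 0 0 0 .6; 0 0 -.8 0 0 0 .6'
python3 d.py .4475 .1075 .17;  python3 - <<'E'
from h import *
c=shot('side'); measure(c)
E
```

```text
t: 5.45
eef_pos: [0.6524, -0.0261, 0.0812]
tcp_rot: [3.141, 0.001, 2.83]
ft_force: [-0.1, -0.2, -0.4]
width: 0.0235
finger_force: 15.0
t: 5.87
eef_pos: [0.6523, -0.0263, 0.0809]
tcp_rot: [3.141, 0.0, 2.83]
ft_force: [0.0, 0.5, 0.2]
width: 0.0459
finger_force: 0.0
t: 6.28
eef_pos: [0.6528, -0.0264, 0.1788]
tcp_rot: [3.141, 0.004, 2.83]
ft_force: [-0.7, 0.3, -0.8]
width: 0.0571
finger_force: 0.0
t 6.2833 pos [ 0.6528 -0.0264  0.1788] rot [3.141 0.004 2.83 ] w 0.0571 F 0.0 [-0.7  0.3 -0.8]
units [1.971 0.537 0.066]
cork [333.3 168.7] [19 14 69] mean [0.6151 0.1651 0.0139] mid [0.6194 0.1614 0.0132] ext [0.052 0.059 0.009]
cork [352.6 190.1] [ 25  16 176] mean [0.6374 0.0673 0.0138] mid [0.6362 0.0703 0.0134] ext [0.062 0.063 0.007]
cork [387.4 237.1] [16 13 69] mean [ 0.6624 -0.1125  0.0139] mid [ 0.6628 -0.1127  0.0133] ext [0.043 0.037 0.007]
cap [411.8 112.2] [ 21  23 136] mean [0.8901 0.3269 0.0586] mid [0.888  0.3304 0.0589] ext [0.024 0.126 0.007]
cap [273.2 173.6] [10 10 64] mean [0.446  0.1047 0.0669] mid [0.4477 0.1076 0.0635] ext [0.023 0.027 0.016]
cap [374.  191.5] [11 15 75
[... 910 characters left out ...]
1 191.6] [ 23  16 217] mean [0.4463 0.1024 0.0137] mid [0.4471 0.107  0.0231] ext [0.054 0.053 0.034]
disc [506.4 283. ] [ 104   91 3099] mean [ 0.8521 -0.283   0.0084] mid [ 0.8491 -0.2811  0.0105] ext [0.102 0.241 0.009]
disc [286.6 252.6] [ 18  15 172] mean [ 0.4337 -0.1152  0.015 ] mid [ 0.4349 -0.1112  0.0225] ext [0.039 0.041 0.031]
disc [254.2 289.6] [ 45  38 685] mean [ 0.3496 -0.2051  0.0166] mid [ 0.35   -0.2004  0.0143] ext [0.089 0.091 0.017]
disc [296.6 312.5] [  46   36 1151] mean [ 0.4207 -0.2753  0.0119] mid [ 0.4217 -0.2694  0.0226] ext [0.087 0.088 0.031]
disc [459.8 345.8] [  94   20 1009] mean [ 0.6851 -0.4158  0.0234] mid [ 0.6839 -0.4153  0.023 ] ext [0.168 0.02  0.034]
```

```bash
python3 -m inch '.3 .08 0 0 0 0 .6; .6 .16 0 0 0 0 .6; .98 .27 0 0 0 0 .6; .98 .27 0 0 0 0 .6'
python3 -m inch '.3 .08 0 0 0 0 .6; .6 .16 0 0 0 0 .6; .98 .27 .06 0 0 0 .6; .98 .27 .06 0 0 0 .6; .98 .27 .06 0 0 0 .6'
python3 d.py .4475 .1075 .062
```

```text
t: 6.67
eef_pos: [0.5446, 0.0431, 0.175]
tcp_rot: [-3.14, -0.006, 2.831]
ft_force: [1.8, -0.3, -0.6]
width: 0.0569
finger_force: 0.0
t: 7.08
eef_pos: [0.4461, 0.1084, 0.1685]
tcp_rot: [-3.141, -0.003, 2.832]
ft_force: [0.0, 0.1, 0.4]
width: 0.0572
finger_force: 0.0
t 7.0833 pos [0.4461 0.1084 0.1685] rot [-3.141e+00 -3.000e-03  2.832e+00] w 0.0572 F 0.0 [0.  0.1 0.4]
units [-0.016 -0.003  0.888]
```

```bash
python3 -m inch '0 0 .3 0 0 0 .6; -.01 0 .6 0 0 0 .6; -.01 0 .8 0 0 0 .6; -.01 0 .89 0 0 0 .6; -.01 0 .89 0 0 0 .6; -.01 0 .89 0 0 0 .6'
python3 -m inch '0 0 0 0 0 0 .3; 0 0 0 0 0 0 .1; 0 0 0 0 0 0 .1; 0 0 0 0 0 0 .1; 0 0 0 0 0 0 .1; 0 0 0 0 0 0 .1; 0 0 0 0 0 0 .1; 0 0 0 0 0 0 .1' 15
python3 -m inch '0 0 -.1 0 0 0 .1; 0 0 -.3 0 0 0 .1; 0 0 -.5 0 0 0 .1; 0 0 -.7 0 0 0 .1; 0 0 -.7 0 0 0 .1; 0 0 -.7 0 0 0 .1; 0 0 -.7 0 0 0 .1'
python3 d.py .6372 .0687 .145
```

```text
t: 7.58
eef_pos: [0.45, 0.1066, 0.0619]
tcp_rot: [-3.141, -0.001, 2.829]
ft_force: [-0.4, 0.0, 0.0]
width: 0.0571
finger_force: 0.0
t: 8.25
eef_pos: [0.4495, 0.1072, 0.0629]
tcp_rot: [3.141, 0.001, 2.83]
ft_force: [-0.3, 1.0, 4.5]
width: 0.0236
finger_force: 15.0
t: 8.83
eef_pos: [0.449, 0.1071, 0.1461]
tcp_rot: [-3.141, -0.001, 2.83]
ft_force: [0.5, -0.5, 0.3]
width: 0.0235
finger_force: 15.0
t 8.8333 pos [0.449  0.1071 0.1461] rot [-3.141e+00 -1.000e-03  2.830e+00] w 0.0235 F 15.0 [ 0.5 -0.5  0.3]
units [-1.591  0.176  0.008]
```

```bash
python3 -m inch '-.2 .02 0 0 0 0 .1; -.4 .04 0 0 0 0 .1; -.6 .06 0 0 0 0 .1; -.8 .09 0 0 0 0 .1; -.8 .09 0 0 0 0 .1; -.8 .09 0 0 0 0 .1'
python3 -m inch '-.2 .02 0 0 0 0 .1; -.4 .04 0 0 0 0 .1; -.6 .06 0 0 0 0 .1; -.8 .09 0 0 0 0 .1; -.8 .09 0 0 0 0 .1; -.8 .09 0 0 0 0 .1; -.8 .09 0 0 0 0 .1'
python3 d.py .6382 .0687 .079; python3 - <<'E' | grep '0.06[0-9]* .*0.09[0-9]\]'
from h import *
c=shot('side'); measure(c)
E
```

```text
t: 9.33
eef_pos: [0.5438, 0.0877, 0.1448]
tcp_rot: [-3.141, -0.003, 2.829]
ft_force: [-1.2, -0.2, -1.0]
width: 0.0237
finger_force: 15.0
t: 9.92
eef_pos: [0.6371, 0.0691, 0.1457]
tcp_rot: [-3.141, -0.002, 2.83]
ft_force: [-0.1, -0.3, -1.0]
width: 0.024
finger_force: 15.0
t 9.9167 pos [0.6371 0.0691 0.1457] rot [-3.141e+00 -2.000e-03  2.830e+00] w 0.024 F 15.0 [-0.1 -0.3 -1. ]
units [-0.011 -0.     0.556]
```

Next I release it on rest_b, rise, and head for cutter_20 at (0.4345, -0.1095).

```bash
python3 -m inch '-.01 0 .2 0 0 0 .1; -.01 0 .35 0 0 0 .1; -.01 0 .45 0 0 0 .1; -.01 0 .52 0 0 0 .1; -.01 0 .56 0 0 0 .1; -.01 0 .56 0 0 0 .1; -.01 0 .56 0 0 0 .1'
python3 -m inch '0 0 0 0 0 0 .3; 0 0 0 0 0 0 .4; 0 0 0 0 0 0 .5; 0 0 0 0 0 0 .5; 0 0 0 0 0 0 .5'
python3 -m inch '0 0 -.2 0 0 0 .5; 0 0 -.5 0 0 0 .6; 0 0 -.8 0 0 0 .6; 0 0 -.8 0 0 0 .6; 0 0 -.8 0 0 0 .6'
python3 d.py .4345 -.1095 .17;  python3 - <<'E' | grep cap
from h import *
c=shot('side'); measure(c)
E
```

```text
t: 10.55
eef_pos: [0.64, 0.0685, 0.0799]
tcp_rot: [3.141, 0.0, 2.83]
ft_force: [-0.3, 1.1, -0.9]
width: 0.0236
finger_force: 15.0
t: 10.97
eef_pos: [0.6399, 0.0684, 0.0797]
tcp_rot: [3.141, 0.0, 2.83]
ft_force: [-0.2, 0.1, 0.4]
width: 0.0461
finger_force: 0.0
t: 11.38
eef_pos: [0.6405, 0.0685, 0.1775]
tcp_rot: [3.14, 0.004, 2.83]
ft_force: [0.2, 0.5, -0.6]
width: 0.057
finger_force: 0.0
t 11.3833 pos [0.6405 0.0685 0.1775] rot [3.14  0.004 2.83 ] w 0.057 F 0.0 [ 0.2  0.5 -0.6]
units [ 1.179 -1.938  0.056]
cap [401.8 101.5] [ 41  38 331] mean [0.8857 0.3949 0.0586] mid [0.8805 0.383  0.0598] ext [0.039 0.231 0.009]
cap [354.6 166.6] [10  6 47] mean [0.6375 0.0682 0.0838] mid [0.6374 0.0683 0.0831] ext [0.019 0.024 0.007]
cap [374.  192.8] [ 11  14 103] mean [ 0.6523 -0.032   0.0786] mid [ 0.6538 -0.0288  0.0745] ext [0.023 0.026 0.026]
cap [286.4 234.1] [11 13 98] mean [ 0.4342 -0.1127  0.0667] mid [ 0.4346 -0.1102  0.0646] ext [0.022 0.026 0.019]
cap [297.  292.2] [ 13  15 134] mean [ 0.422  -0.2726  0.0668] mid [ 0.4226 -0.271   0.0632] ext [0.023 0.024 0.016]
cap [458.9 326.9] [ 119   44 1870] mean [ 0.6715 -0.4155  0.0802] mid [ 0.6698 -0.4329  0.0775] ext [0.205 0.066 0.045]
cap [530.8 336.2] [21 34 82] mean [ 0.7664 -0.4682  0.0985] mid [ 0.7673 -0.4672  0.0982] ext [0.012 0.064 0.003]
cap [419.  366.4] [ 8 19 40] mean [ 0.5679 -0.4847  0.0987] mid [ 0.5681 -0.4839  0.0983] ext [0.007 0.032 0.003]
```

```bash
python3 -m inch '.2 -.32 0 0 0 0 .6; .4 -.64 0 0 0 0 .6; .59 -.97 0 0 0 0 .6; .59 -.97 0 0 0 0 .6'
python3 -m inch '.2 -.32 0 0 0 0 .6; .4 -.64 0 0 0 0 .6; .59 -.97 .06 0 0 0 .6; .59 -.97 .06 0 0 0 .6; .59 -.97 .06 0 0 0 .6; .59 -.97 .06 0 0 0 .6'
python3 d.py .4345 -.1095 .062
```

```text
t: 11.77
eef_pos: [0.5323, -0.0226, 0.1739]
tcp_rot: [-3.14, -0.005, 2.829]
ft_force: [1.9, 0.6, 1.3]
width: 0.057
finger_force: 0.0
t: 12.27
eef_pos: [0.434, -0.1099, 0.1678]
tcp_rot: [3.141, -0.001, 2.828]
ft_force: [0.4, 0.3, 0.9]
width: 0.0567
finger_force: 0.0
t 12.2667 pos [ 0.434  -0.1099  0.1678] rot [ 3.141e+00 -1.000e-03  2.828e+00] w 0.0567 F 0.0 [0.4 0.3 0.9]
units [-0.003  0.004  0.882]
```

```bash
python3 -m inch '0 0 .3 0 0 0 .6; 0 0 .6 0 0 0 .6; 0 0 .8 0 0 0 .6; 0 0 .88 0 0 0 .6; 0 0 .88 0 0 0 .6; 0 0 .88 0 0 0 .6'
python3 -m inch '0 0 0 0 0 0 .3; 0 0 0 0 0 0 .1; 0 0 0 0 0 0 .1; 0 0 0 0 0 0 .1; 0 0 0 0 0 0 .1; 0 0 0 0 0 0 .1; 0 0 0 0 0 0 .1; 0 0 0 0 0 0 .1' 15
python3 -m inch '0 0 -.1 0 0 0 .1; 0 0 -.3 0 0 0 .1; 0 0 -.6 0 0 0 .1; 0 0 -.9 0 0 0 .1; 0 0 -.95 0 0 0 .1; 0 0 -.95 0 0 0 .1; 0 0 -.95 0 0 0 .1'
python3 d.py .6245 .1635 .175
```

```text
t: 12.77
eef_pos: [0.4345, -0.1089, 0.0621]
tcp_rot: [3.141, -0.001, 2.831]
ft_force: [0.3, 0.4, 0.2]
width: 0.0568
finger_force: 0.0
t: 13.43
eef_pos: [0.4338, -0.1098, 0.0628]
tcp_rot: [3.142, 0.0, 2.83]
ft_force: [0.8, -0.3, 3.7]
width: 0.0237
finger_force: 15.0
t: 14.02
eef_pos: [0.4334, -0.1096, 0.1762]
tcp_rot: [3.142, 0.0, 2.83]
ft_force: [0.7, 0.9, -0.8]
width: 0.0239
finger_force: 15.0
t 14.0167 pos [ 0.4334 -0.1096  0.1762] rot [3.142 0.    2.83 ] w 0.0239 F 15.0 [ 0.7  0.9 -0.8]
units [-0.818  2.655  0.01 ]
```

```bash
python3 -m inch '-.06 .2 0 0 0 0 .1; -.13 .44 0 0 0 0 .1; -.2 .66 0 0 0 0 .1; -.27 .885 0 0 0 0 .1; -.27 .885 0 0 0 0 .1'
python3 -m inch '-.06 .2 0 0 0 0 .1; -.13 .44 0 0 0 0 .1; -.2 .66 0 0 0 0 .1; -.27 .885 0 0 0 0 .1; -.27 .885 0 0 0 0 .1'
python3 -m inch '-.06 .2 0 0 0 0 .1; -.13 .44 0 0 0 0 .1; -.2 .66 0 0 0 0 .1; -.27 .885 0 0 0 0 .1; -.27 .885 0 0 0 0 .1; -.27 .885 0 0 0 0 .1; -.27 .885 0 0 0 0 .1'
python3 d.py .624 .1635 .079
```

```text
t: 14.43
eef_pos: [0.4985, -0.0157, 0.1745]
tcp_rot: [3.141, -0.002, 2.832]
ft_force: [-1.0, -0.3, -0.5]
width: 0.0235
finger_force: 15.0
t: 14.85
eef_pos: [0.5619, 0.0752, 0.1744]
tcp_rot: [3.142, -0.002, 2.832]
ft_force: [-0.4, 0.3, -1.2]
width: 0.0239
finger_force: 15.0
t: 15.43
eef_pos: [0.6229, 0.1629, 0.1749]
tcp_rot: [-3.14, -0.003, 2.83]
ft_force: [0.6, -0.2, 0.0]
width: 0.0234
finger_force: 15.0
t 15.4333 pos [0.6229 0.1629 0.1749] rot [-3.14e+00 -3.00e-03  2.83e+00] w 0.0234 F 15.0 [ 0.6 -0.2  0. ]
units [-0.009  0.009  0.799]
```

```bash
python3 -m inch '0 0 .2 0 0 0 .1; 0 0 .4 0 0 0 .1; 0 0 .6 0 0 0 .1; 0 0 .7 0 0 0 .1; 0 0 .76 0 0 0 .1; 0 0 .8 0 0 0 .1; 0 0 .8 0 0 0 .1; 0 0 .8 0 0 0 .1'
python3 -m inch '0 0 0 0 0 0 .3; 0 0 0 0 0 0 .4; 0 0 0 0 0 0 .5; 0 0 0 0 0 0 .5; 0 0 0 0 0 0 .5'
python3 -m inch '0 0 -.2 0 0 0 .5; 0 0 -.5 0 0 0 .6; 0 0 -.8 0 0 0 .6; 0 0 -.8 0 0 0 .6; 0 0 -.8 0 0 0 .6'
python3 d.py .422 -.2695 .17;  python3 - <<'E' | grep cap
from h import *
c=shot('side'); measure(c)
E
```

```text
t: 16.1
eef_pos: [0.6243, 0.1636, 0.0815]
tcp_rot: [3.141, 0.001, 2.83]
ft_force: [0.7, -1.0, -0.3]
width: 0.0238
finger_force: 15.0
t: 16.52
eef_pos: [0.6239, 0.1638, 0.0809]
tcp_rot: [3.141, 0.0, 2.83]
ft_force: [-0.4, 0.4, 0.3]
width: 0.0463
finger_force: 0.0
t: 16.93
eef_pos: [0.6245, 0.1639, 0.1788]
tcp_rot: [3.14, 0.004, 2.83]
ft_force: [-0.1, -0.8, -1.5]
width: 0.0569
finger_force: 0.0
t 16.9333 pos [0.6245 0.1639 0.1788] rot [3.14  0.004 2.83 ] w 0.0569 F 0.0 [-0.1 -0.8 -1.5]
units [ 0.499 -3.955  0.064]
cap [402.1 101.7] [ 41  39 340] mean [0.886  0.3934 0.0587] mid [0.8815 0.3827 0.0596] ext [0.037 0.234 0.009]
cap [338.7 146.1] [ 9  5 38] mean [0.6253 0.1633 0.0836] mid [0.6253 0.1634 0.0839] ext [0.021 0.022 0.006]
cap [354.7 169. ] [10 13 77] mean [0.6368 0.0642 0.0796] mid [0.6376 0.0674 0.0739] ext [0.022 0.023 0.025]
cap [374.2 192.6] [11 14 94] mean [ 0.653  -0.0315  0.0787] mid [ 0.6529 -0.0283  0.0735] ext [0.024 0.025 0.028]
cap [297.  291.9] [ 13  14 128] mean [ 0.422  -0.2722  0.0672] mid [ 0.4225 -0.2703  0.0645] ext [0.023 0.023 0.015]
cap [456.5 327.2] [ 117   52 1703] mean [ 0.6671 -0.4156  0.0808] mid [ 0.6696 -0.4411  0.0775] ext [0.207 0.079 0.045]
cap [530.6 335.8] [22 36 82] mean [ 0.7666 -0.4672  0.0983] mid [ 0.7665 -0.4656  0.098 ] ext [0.01  0.067 0.004]
```

```bash
python3 -m inch '.12 -.989 0 0 0 0 .6; .12 -.989 0 0 0 0 .6; .12 -.989 0 0 0 0 .6; .12 -.989 0 0 0 0 .6'
python3 -m inch '.12 -.989 0 0 0 0 .6; .12 -.989 0 0 0 0 .6; .12 -.989 0 0 0 0 .6; .12 -.989 0 0 0 0 .6'
python3 -m inch '.12 -.989 0 0 0 0 .6; .12 -.989 0 0 0 0 .6; .12 -.989 0 0 0 0 .6; .12 -.989 0 0 0 0 .6'
python3 -m inch '.12 -.989 .06 0 0 0 .6; .12 -.989 .06 0 0 0 .6; .12 -.989 .06 0 0 0 .6; .12 -.989 .06 0 0 0 .6; .12 -.989 .06 0 0 0 .6; .12 -.989 .06 0 0 0 .6'
python3 d.py .422 -.2695 .062
```

```text
t: 17.32
eef_pos: [0.5708, 0.0511, 0.1751]
tcp_rot: [-3.14, -0.004, 2.827]
ft_force: [1.5, 0.4, 1.0]
width: 0.0573
finger_force: 0.0
t: 17.65
eef_pos: [0.5211, -0.0571, 0.1753]
tcp_rot: [-3.141, -0.003, 2.826]
ft_force: [-0.7, 0.2, 0.2]
width: 0.0568
finger_force: 0.0
t: 17.98
eef_pos: [0.4716, -0.1655, 0.1755]
tcp_rot: [-3.141, -0.002, 2.826]
ft_force: [0.5, -0.3, -0.4]
width: 0.0571
finger_force: 0.0
t: 18.48
eef_pos: [0.4236, -0.2697, 0.1687]
tcp_rot: [3.141, -0.001, 2.829]
ft_force: [0.0, 0.2, 1.1]
width: 0.057
finger_force: 0.0
t 18.4833 pos [ 0.4236 -0.2697  0.1687] rot [ 3.141e+00 -1.000e-03  2.829e+00] w 0.057 F 0.0 [0.  0.2 1.1]
units [ 0.012 -0.003  0.889]
```

```bash
python3 -m inch '.01 0 .3 0 0 0 .6; .01 0 .6 0 0 0 .6; .01 0 .8 0 0 0 .6; .01 0 .89 0 0 0 .6; .01 0 .89 0 0 0 .6; .01 0 .89 0 0 0 .6'
python3 -m inch '0 0 0 0 0 0 .3; 0 0 0 0 0 0 .1; 0 0 0 0 0 0 .1; 0 0 0 0 0 0 .1; 0 0 0 0 0 0 .1; 0 0 0 0 0 0 .1; 0 0 0 0 0 0 .1; 0 0 0 0 0 0 .1' 15
python3 -m inch '0 0 -.1 0 0 0 .1; 0 0 -.3 0 0 0 .1; 0 0 -.6 0 0 0 .1; 0 0 -.9 0 0 0 .1; 0 0 -.95 0 0 0 .1; 0 0 -.95 0 0 0 .1; 0 0 -.95 0 0 0 .1'
python3 d.py .6644 -.1209 .175
```

```text
t: 18.98
eef_pos: [0.4228, -0.2688, 0.0623]
tcp_rot: [3.141, -0.001, 2.832]
ft_force: [0.6, 0.0, 0.5]
width: 0.0569
finger_force: 0.0
t: 19.65
eef_pos: [0.4224, -0.2702, 0.0629]
tcp_rot: [-3.142, 0.0, 2.83]
ft_force: [-1.2, 2.5, 6.4]
width: 0.0236
finger_force: 15.0
t: 20.23
eef_pos: [0.422, -0.2699, 0.1761]
tcp_rot: [3.141, -0.0, 2.83]
ft_force: [0.5, -0.1, -1.0]
width: 0.0235
finger_force: 15.0
t 20.2333 pos [ 0.422  -0.2699  0.1761] rot [ 3.141 -0.     2.83 ] w 0.0235 F 15.0 [ 0.5 -0.1 -1. ]
units [-1.542  1.802  0.009]
```

```bash
python3 -m inch '-.2 .23 0 0 0 0 .1; -.4 .46 0 0 0 0 .1; -.6 .7 0 0 0 0 .1; -.77 .9 0 0 0 0 .1; -.77 .9 0 0 0 0 .1; -.77 .9 0 0 0 0 .1'
python3 -m inch '-.2 .23 0 0 0 0 .1; -.4 .46 0 0 0 0 .1; -.6 .7 0 0 0 0 .1; -.77 .9 0 0 0 0 .1; -.77 .9 0 0 0 0 .1; -.77 .9 0 0 0 0 .1; -.77 .9 0 0 0 0 .1'
python3 d.py .6644 -.1209 .079;python3 - <<'E'
from h import *
c=shot('side'); cv2.imwrite('pics/g4.png',cv2.resize(c['pixels'][120:280,300:460,::-1],None,fx=3,fy=3))
E
```

```text
t: 20.73
eef_pos: [0.5435, -0.1944, 0.1741]
tcp_rot: [3.141, -0.004, 2.832]
ft_force: [-0.7, -0.3, -0.7]
width: 0.0237
finger_force: 15.0
t: 21.32
eef_pos: [0.6631, -0.122, 0.1752]
tcp_rot: [-3.141, -0.003, 2.829]
ft_force: [0.6, -1.7, -0.7]
width: 0.0238
finger_force: 15.0
t 21.3167 pos [ 0.6631 -0.122   0.1752] rot [-3.141e+00 -3.000e-03  2.829e+00] w 0.0238 F 15.0 [ 0.6 -1.7 -0.7]
units [-0.01   0.012  0.802]
```

View pics/g4.png

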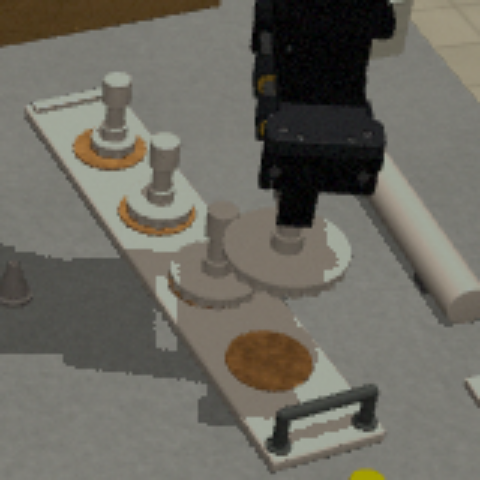

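The three placed cutters stand on their rests at crop (115,140), (160,200) and (215,270). The large one hangs level at (288,245) over the free rest (268,360) by the handle. I'll lower it, release and retreat.

```bash
python3 -m inch '0 0 .2 0 0 0 .1; 0 0 .4 0 0 0 .1; 0 0 .6 0 0 0 .1; 0 0 .7 0 0 0 .1; 0 0 .76 0 0 0 .1; 0 0 .805 0 0 0 .1; 0 0 .805 0 0 0 .1; 0 0 .805 0 0 0 .1'
python3 -m inch '0 0 0 0 0 0 .3; 0 0 0 0 0 0 .4; 0 0 0 0 0 0 .5; 0 0 0 0 0 0 .5; 0 0 0 0 0 0 .5'
python3 -m inch '0 0 -.2 0 0 0 .5; 0 0 -.5 0 0 0 .5; 0 0 -.9 0 0 0 .5; 0 0 -.9 0 0 0 .5; 0 0 -.9 0 0 0 .5'
python3 -m inch '.9 -.3 -.5 0 0 0 .5; .9 -.3 -.5 0 0 0 .5; .9 -.3 -.5 0 0 0 .5; .9 -.3 -.5 0 0 0 .5; .9 -.3 -.5 0 0 0 .5'
python3 -m inch '.9 -.3 0 0 0 0 .5; .9 -.3 0 0 0 0 .5; .9 -.3 0 0 0 0 .5; .9 -.3 0 0 0 0 .5; .9 -.3 0 0 0 0 .5; .9 -.3 0 0 0 0 .5'
python3 d.py;  python3 - <<'E' | grep -E 'cap|cork|top'
from h import *
c=shot('side'); measure(c); cv2.imwrite('pics/f.png',c['pixels'][:,:,::-1])
print('top');measure(shot('top'))
E
```

```text
t: 22.03
eef_pos: [0.6647, -0.1214, 0.0809]
tcp_rot: [3.141, 0.001, 2.83]
ft_force: [-0.2, 0.4, -0.8]
width: 0.0236
finger_force: 15.0
t: 22.45
eef_pos: [0.6645, -0.1211, 0.0803]
tcp_rot: [3.141, 0.0, 2.83]
ft_force: [-0.3, 0.2, -0.2]
width: 0.0464
finger_force: 0.0
t: 22.87
eef_pos: [0.6655, -0.1214, 0.1915]
tcp_rot: [3.141, 0.006, 2.83]
ft_force: [-0.3, 0.6, 0.5]
width: 0.0477
finger_force: 0.0
t: 23.28
eef_pos: [0.5494, -0.1224, 0.2485]
tcp_rot: [3.142, 0.001, 2.829]
ft_force: [0.5, 0.2, -0.1]
width: 0.0476
finger_force: 0.0
t: 23.78
eef_pos: [0.4379, -0.1238, 0.2474]
tcp_rot: [3.141, -0.0, 2.83]
ft_force: [0.4, -1.2, 0.2]
width: 0.0479
finger_force: 0.0
t 23.7833 pos [ 0.4379 -0.1238  0.2474] rot [ 3.141 -0.     2.83 ] w 0.0479 F 0.0 [ 0.4 -1.2  0.2]
cap [402.3 101.9] [ 41  40 343] mean [0.886  0.3922 0.0588] mid [0.882  0.3816 0.059 ] ext [0.036 0.237 0.008]
cap [338.8 149.9] [ 10  15 101] mean [0.6247 0.1585 0.0753] mid [0.6257 0.1617 0.0709] ext [0.024 0.027 0.03 ]
cap [354.9 170.4] [ 10  15 106] mean [0.6372 0.0633 0.0762] mid [0.6377 0.0689 0.071 ] ext [0.023 0.029 0.032]
ca
[... 553 characters left out ...]
151] ext [0.042 0.055 0.013]
cap [115.4  51.7] [ 91  21 920] mean [0.8845 0.3992 0.0605] mid [0.8799 0.3837 0.0619] ext [0.04  0.233 0.014]
cap [453.8 108.2] [ 48  85 721] mean [ 0.6659 -0.4434  0.0832] mid [ 0.6686 -0.45    0.0776] ext [0.21  0.1   0.045]
cap [322.2 116.2] [ 8 11 52] mean [ 0.6646 -0.1171  0.0832] mid [ 0.6652 -0.1185  0.0792] ext [0.022 0.017 0.024]
cap [286.  123.7] [ 9 12 93] mean [ 0.6512 -0.0268  0.0822] mid [ 0.6539 -0.0268  0.0767] ext [0.024 0.02  0.028]
cap [247.6 131.9] [10 11 93] mean [0.6358 0.0685 0.0823] mid [0.6374 0.069  0.0781] ext [0.022 0.023 0.026]
cap [209.5 139.2] [10 12 93] mean [0.623  0.1624 0.0821] mid [0.6246 0.1623 0.0728] ext [0.024 0.022 0.035]
```

View pics/f.png

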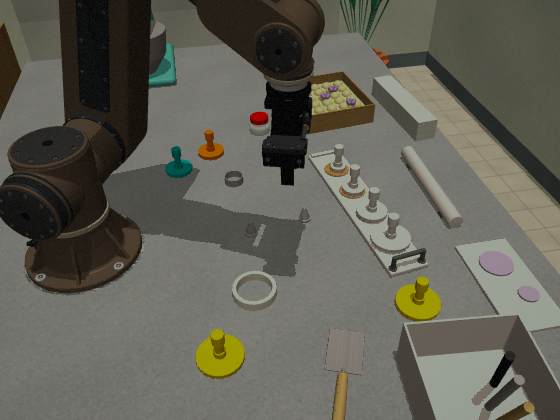

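All four stand upright on the board at (338,165), (354,185), (373,208) and (391,235), each within about 3 mm of its rest's middle, and the arm is clear.

```bash
python3 -c "
from workcell import manip; print(manip.hand_in())"
```

```text
the job is handed in; nothing more can be done
None
```

All four cutters stand on their cork rests in falling size from the handle (88, 72, 56, 40 mm), each about 3 mm or less from its rest's middle when last measured; the gripper has let go and is clear, and the job is handed in at about 24 s (no verdict was returned).

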